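# Feel out a lens carton in the lidded box and add it to the stack

### The arm

A 6-joint arm with a two-finger parallel gripper is mounted at the origin on the work surface. World frame = base frame: x ahead of the robot, y to its left, z up, the work surface at z = 0. Lengths are in m, angles in rad, forces in N, time in s.
With the tool pointing down it reaches from about 0.35 to 0.85 m from the base axis. Payload 8.1 kg.
Tool frame: the origin (TCP) lies on the centre line of the jaws, within the pads' length; the fingertips stand 8 mm ahead of it and the grasp point (between the pads) lies 11 mm behind it; z points along the fingers, y is the line along which they close (so a half turn about z gives the same grasp; the last joint's range is limited). The gripper opens to 93 mm and grips with 3 to 60 N. Pads are 15 mm wide; open, the fingers measure 128 mm over their backs; the gripper's body (75 mm by 188 mm) begins 65 mm behind the grasp point.
Start: joints at [1.227, 0.13, 1.488, -0, 1.523, -0.085], TCP at [0.154, 0.58, 0.227] pointing down, gripper open.
Joint ranges: [-2.96, 2.96], [-0.89, 2.26], [0.02, 2.5], [-1.34, 4.48], [0, 2.73], [-2.66, 2.66]. Speed limits (rad/s): [2.39, 2.39, 2.79, 3.14, 3.14, 3.14].

### API

Orientations are given as a rotation vector (axis times angle).
In Python, from station import arm, imaging gives the robot as it stands. Calls block until the motion is done:
- arm.movep(position, orientation): joint-space move of the TCP to a pose.
- arm.movel(position, frame=None, rate=0.15): straight line of the TCP; frame=None keeps the orientation; rate is the mean speed in m/s.
- arm.movej(angles): joint-space move.
- arm.command_gripper(opening, newtons=None): finger opening in m; newtons is the grip in N (None keeps the last); returns when the fingers have stopped.
- arm.dwell(seconds).
- arm.solve_ik(position, orientation): joint angles nearest the present ones, or None.
- arm.state(): the state.
- imaging.read_camera(name): name is "scene" or "top" or "wrist"; returns a dict with "color" (420x560x3 uint8, blue, green, red), "fx", "fy", "cx", "cy" (pixels), "camera_from_world" (4x4, takes a point from world to camera coordinates). Camera axes: x right, y down, z forward; pixel columns grow to the right and rows downward; lengths in m; the calibration is good to about 2 mm. A picture is of the moment at which its call begins. There is no depth.
A pose or a line that the arm cannot do raises arm.PlanningError and nothing moves.
- arm.hand_in(): hands the job in; it is judged then, once.
The state is a dict: "t": time; "joint_pos": joint angles; "joint_velocities": joint speeds; "tau": joint torques, N m; "eef_pos": TCP position; "ee_rot": TCP orientation; "ft_force": force on the tool from outside, world axes, zero at the start; "moment": the same for the moment, N m; "opening": finger opening in m; "finger_force": force on a finger pad.
Only numpy, scipy, OpenCV 4.12 (cv2) and the standard library are available. Lean on these libraries where they do the work, as an engineer would, in place of code of your own. Each camera call takes 0.05 s, during which the arm holds its last target. There are 200 camera calls.

### The job

Take the lid off the grey lens box and lay it flat on the bench, then feel inside for the tall carton, which stands on edge in one of the three bays beside two shorter ones. Lift it out, lay it down flat on the bench and let go, then take it again across its broad side and set it gently and squarely on top of the two cartons lying on the bench, leaving those two and the short cartons where they are.

Things in the scene. Friction and masses are not known exactly. Their poses are not given: they have to be found in the camera images.
- lensbox: Grey opaque steel box, fixed, 258 (own x) x 132 (y) x 84 mm tall, walls and floor 4 mm, under a loose lid. Origin: centre of its underside, z up. Three bays in a row on its floor, 34 mm wide (x), 124 long (y), between steel ribs 18 mm tall, 3 thick. In each bay a carton stands on its long narrow edge, length along y, up to 5 mm off the middle: one tall, two short, any order.
- bay0 (a point): Middle of the first bay, on the box's inner floor, 4 mm above the bench, 76 mm from the box's centre towards its -x end. Box axes. Between neighbouring cartons there are 46 mm of air, between an outer carton and the end wall 34 mm: room to pinch one from above across its 30 mm thickness.
- bay1 (a point): Middle of the second bay, at the box's centre, on its inner floor.
- bay2 (a point): Middle of the third bay, 76 mm from the box's centre towards its +x end, on its inner floor.
- lid_handle (a point): Middle of the lid's bar handle: 96 mm along y, 14 wide (x), 16 high, posts at y = +-41. Loose lid, 0.45 kg, 271 (x) x 145 (y), its skirt hangs 10 mm outside the rim with 3.5 play; lifts straight off. This point is 27 mm above the plate, 41 above the skirt's edge (and the bench, once laid there). z up, axes as the box's. The bench between box and stack is clear: the lid fits near the box, a carton near the stack.
- carton_mid (a point): Centre of the tall carton, closed, rigid cardboard, about 0.3 kg: 30 mm thick (x), 110 long (y), 56 (z). It stands on edge (z up) in one bay, hidden by the lid, its top 60 mm above the bench. Lying flat its x is vertical, either way up, and this point 15 mm above what it lies on. Stood on edge on the bench, it tips over flat when pushed near its top.
- short_a_mid (a point): Centre of a short carton on edge in another bay: 30 thick (x), 110 long (y), 38 mm tall (z), about 0.2 kg, its top 42 mm above the bench.
- short_b_mid (a point): Centre of the other short carton, same size, in the remaining bay.
- stack_low_mid (a point): Centre of the lower of two loose cartons stacked flat on the bench, same make and size as the tall one: 56 mm (x) x 110 (y) x 30 high (z up). 15 mm above the bench.
- stack_top_mid (a point): Centre of the upper of the two, same size and axes, 45 mm above the bench; its top face is 60 mm above the bench. The third carton goes on it, long side along long side, either way round.

How it is judged:
By the outcome, as a careful person would: the job done as asked, in the order asked, and still so for the second after the job is handed in, with the robot touching nothing.
It also fails if it takes over 72 s, if anything falls off the work surface, if the arm or the gripper's body presses on something with over 40 N, if the wrist force passes 120 N, or if a joint passes its speed limit or range.

## Working session

There is one attempt and no reset: what is moved stays moved. The work goes in short steps, each a Python script; the robot and the scene stay as the last script left them, time stands still between calls to the robot, and variables do not carry over. Pictures are saved under pics/ and viewed, at most 10 in all, crops included, and the job is handed in when it is done.

```bash
ls; mkdir -p pics; python3 - <<'E'
from station import arm, imaging
import cv2,numpy as np
for n in ("scene","top"):
    r=imaging.read_camera(n); cv2.imwrite(f"pics/{n}0.png",r["color"]); print(n,r["fx"],r["cx"],r["cy"],np.round(r["camera_from_world"],3).tolist())
s=arm.state(); print(s["t"],s["eef_pos"],s["ee_rot"],s["opening"],s["ft_force"])
E
```

```text
pics
scene 476.2522563356497 284.4656929354032 208.57261943865998 [[0.672, 0.74, -0.008, -0.315], [0.497, -0.459, -0.736, -0.209], [-0.549, 0.491, -0.677, 1.527], [0.0, 0.0, 0.0, 1.0]]
top 464.65968986821247 277.30625431648065 201.60931955593634 [[-0.011, -1.0, -0.022, -0.01], [-0.997, 0.013, -0.081, 0.519], [0.081, 0.021, -0.996, 1.036], [0.0, 0.0, 0.0, 1.0]]
0.1 [0.15336365 0.57955306 0.22570763] [-4.05324994e-01 -3.11499330e+00  2.54071975e-03] 0.09293328773320274 [-0.02944646 -0.17415174 -0.14507588]
```

View pics/scene0.png

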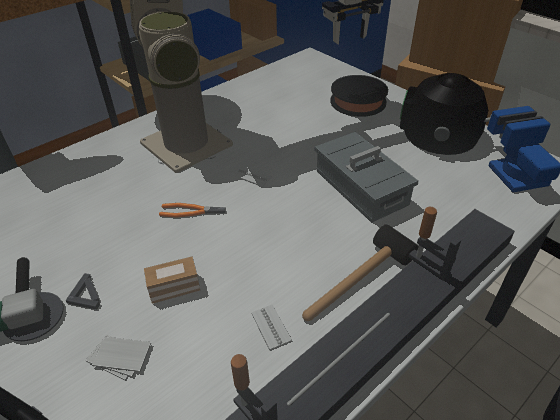

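View pics/top0.png

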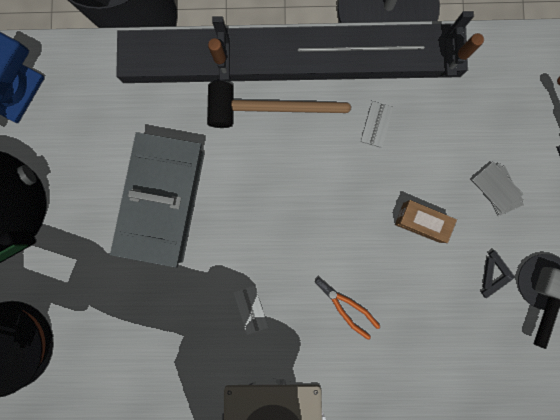

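The scene view shows the grey box with its bar handle at (365,160) and the stack at (172,280). In the top view the lid's corners are about (137,132), (203,137), (180,265) and (111,255), with the handle at (155,197) and the stack's top face at (425,218).

```bash
cat > h.py <<'E'
from station import arm, imaging
import cv2, numpy as np
from scipy.spatial.transform import Rotation as R
def ray(r,px,z):
    T=r["camera_from_world"]; Rm=T[:3,:3]; c=-Rm.T@T[:3,3]
    px=np.atleast_2d(px).astype(float)
    d=np.c_[(px[:,0]-r["cx"])/r["fx"],(px[:,1]-r["cy"])/r["fy"],np.ones(len(px))]@Rm
    return (c+d*((z-c[2])/d[:,2])[:,None])[:,:2]
def rect(mask):
    """min-area rectangle corners of the largest blob"""
    cs,_=cv2.findContours(mask,cv2.RETR_EXTERNAL,cv2.CHAIN_APPROX_NONE)
    return max(cs,key=cv2.contourArea)[:,0,:]
def wrect(r,mask,z):
    w=ray(r,rect(mask),z)
    return cv2.minAreaRect((w*1000).astype(np.float32))
def down(yaw):   # tool down, tool y (closing) along world angle yaw
    y=np.array([np.cos(yaw),np.sin(yaw),0]); z=np.array([0,0,-1.]); x=np.cross(y,z)
    return R.from_matrix(np.c_[x,y,z]).as_rotvec()
E
python3 - <<'E'
from h import *
for n,lidseed in (("top",(145,230)),):
    r=imaging.read_camera(n); im=r["color"]
    hsv=cv2.cvtColor(im,cv2.COLOR_BGR2HSV)
    print([im[y,x].tolist() for x,y in ((145,230),(190,170),(165,150),(155,198),(140,189),(410,218),(430,221),(402,200),(184,230),(260,200))])
    m=cv2.inRange(hsv,(5,80,60),(25,255,255)); m2=np.zeros_like(m); m2[180:255,380:470]=m[180:255,380:470]
    m2=cv2.morphologyEx(m2,cv2.MORPH_CLOSE,np.ones((5,5)))
    print("stack",wrect(r,m2,.06))
    b=cv2.inRange(im,(0,0,0),(130,130,118)); d=im[120:275,100:210]; 
    cv2.imwrite("pics/c.png",cv2.resize(np.hstack([im[120:275,100:210],im[180:255,385:465].repeat(1,0) if 0 else cv2.copyMakeBorder(im[180:255,385:465],0,80,0,0,cv2.BORDER_CONSTANT)]),None,fx=3.8,fy=3.8,interpolation=cv2.INTER_NEAREST))
E
```

```text
[[88, 87, 80], [86, 85, 80], [86, 86, 80], [124, 125, 123], [41, 40, 38], [69, 95, 122], [161, 167, 174], [64, 64, 62], [37, 37, 35], [144, 145, 142]]
stack ((467.1427917480469, -340.18096923828125), (113.7375717163086, 62.646514892578125), 66.38081359863281)
```

View pics/c.png

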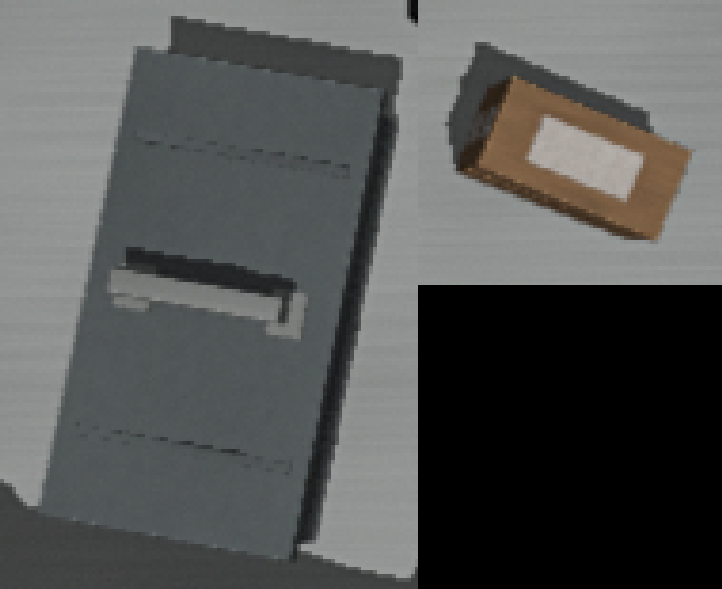

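The enlarged crops show the lid's four corners clearly, at (135.5,132), (201.3,143.7), (178,267.4) and (110.5,254.2). The stack's top face is at (410,200.3), (457,219.5), (448,243.2) and (402.6,224.7), darker on its side faces.

```bash
python3 - <<'E'
from h import *
r=imaging.read_camera("top"); im=r["color"]
g=im[:,:,1]
L=ray(r,[(135.5,132.1),(201.3,143.7),(177.9,267.4),(110.5,254.2)],.088)
print("lid",L.round(4),L.mean(0),cv2.minAreaRect((L*1000).astype(np.float32)))
d=L[0]+L[1]-L[2]-L[3]; print("long axis deg",np.degrees(np.arctan2(d[1],d[0])))
S=ray(r,[(410,200.3),(457.1,219.5),(447.9,243.2),(402.6,224.7)],.06); print("stack",S.round(4),S.mean(0),cv2.minAreaRect((S*1000).astype(np.float32)))
m=np.zeros_like(g); m[185:205,120:190]=(g[185:205,120:190]>108)*255
q=rect(m); print("handle bar", wrect(r,m,.121))
lab=np.zeros_like(g); lab[200:240,405:450]=(im[200:240,405:450,0]>125)*255
M=cv2.minAreaRect(rect(cv2.morphologyEx(lab,cv2.MORPH_OPEN,np.ones((3,3))))); print("label",M, wrect(r,cv2.morphologyEx(lab,cv2.MORPH_OPEN,np.ones((3,3))),.06))
E
```

```text
lid [[0.6687 0.2882]
 [0.6408 0.1448]
 [0.3764 0.1939]
 [0.4057 0.3382]] [0.52290416 0.24126673] ((522.5332641601562, 241.06735229492188), (147.15252685546875, 269.53497314453125), 79.24219512939453)
long axis deg -10.644590205293563
stack [[ 0.5146 -0.3063]
 [ 0.4715 -0.4062]
 [ 0.4207 -0.3843]
 [ 0.4617 -0.2885]] [ 0.46712907 -0.34630899] ((467.5713195800781, -345.264404296875), (108.77114868164062, 55.58631896972656), 66.7479248046875)
handle bar ((522.8818969726562, 244.1165008544922), (94.66226196289062, 19.025096893310547), 83.56592559814453)
label ((428.6360778808594, 220.97337341308594), (28.230772018432617, 12.692309379577637), 22.61986541748047) ((469.15777587890625, -344.7862854003906), (60.26612091064453, 27.741870880126953), 66.3596420288086)
```

```bash
python3 - <<'E'
from h import *
yaw=np.radians(-10.6); o=down(yaw); p=np.array([.5225,.2415])
for y in (yaw,yaw+np.pi):
    j=arm.solve_ik([*p,.25],down(y)); print(np.round(j,2) if j is not None else None)
s=arm.state(); arm.movel([*s["eef_pos"][:2],.30])
js=[(abs(j[5]),y) for y in (yaw,yaw+np.pi) if (j:=arm.solve_ik([*p,.25],down(y))) is not None]
y=min(js)[1]; print(y)
arm.movep([*p,.27],down(y)); 
r=imaging.read_camera("wrist"); cv2.imwrite("pics/w1.png",r["color"]); s=arm.state(); print(s["t"],s["eef_pos"],r["fx"])
for c in L_ if 0 in () else []: pass
T=r["camera_from_world"]; print("cam",(-T[:3,:3].T@T[:3,3]).round(3))
q=T@np.array([*p,.123,1]); print("handle predicted px",r["fx"]*q[0]/q[2]+r["cx"],r["fy"]*q[1]/q[2]+r["cy"])
E
```

```text
[ 0.34  0.06  1.53 -0.    1.56  0.53]
[ 0.34  0.06  1.53 -0.    1.56 -2.61]
-0.18500490071139894
2.7167 [0.52208446 0.2425233  0.27010082] 324.9242729608116
cam [0.538 0.322 0.428]
handle predicted px 274.64566794034823 200.3508730025289
```

View pics/w1.png

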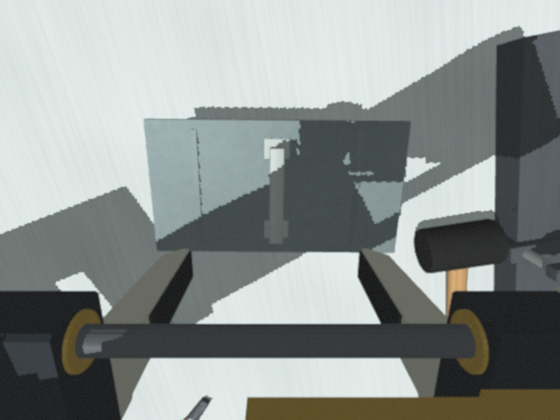

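The wrist view shows the bar handle from (277,148) to (277,243), within about 2 mm of the prediction, with the lid square to the jaws. I'll grip it and move the lid.

```bash
python3 - <<'E'
from h import *
p=np.array([.5235,.2420])
arm.command_gripper(.05,25)
arm.movel([*p,.104],rate=.12)
g=arm.command_gripper(0.0,30); s=arm.state(); print(s["opening"],s["finger_force"],s["ft_force"])
arm.movel([*p,.19],rate=.1); s=arm.state(); print(s["t"],s["opening"],s["ft_force"])
arm.movel([.50,.06,.19],rate=.2)
arm.movel([.50,.06,.045],rate=.12)
arm.movel([.50,.06,.031],rate=.03); s=arm.state(); print(s["t"],s["opening"],s["ft_force"],s["eef_pos"])
E
```

```text
0.013894178512785496 29.99826282262802 [-1.16654326  0.64906236  0.01073706]
6.7833 0.013482342832989802 [-0.41701954 -0.70216295 -4.49728796]
9.825 0.013691594336050038 [-0.37924263 -0.26946964 -2.99003225] [0.49984173 0.06000931 0.03081   ]
```

```bash
python3 - <<'E'
from h import *
arm.movel([.50,.06,.0295],rate=.03); print(arm.state()["ft_force"])
arm.command_gripper(.05); arm.movel([.50,.06,.25],rate=.2)
p=np.array([.5225,.2415]); d=np.array([np.cos(np.radians(79.4)),np.sin(np.radians(79.4))])
arm.movep([*(p-.06*d),.36],arm.state()["ee_rot"])
a=imaging.read_camera("wrist")["color"]
t=imaging.read_camera("top")["color"]; print(arm.state()["t"])
cv2.imwrite("pics/b1.png",np.hstack([a,cv2.resize(t[110:285,100:300],None,fx=2.4,fy=2.4)])[:, :]if 0 else cv2.resize(np.hstack([a,cv2.resize(t[100:300,60:330],(567,420))]),(800,298)))
cv2.imwrite("pics/w2.png",a); cv2.imwrite("pics/t2.png",t)
E
```

```text
[-1.29858213  0.33942304  0.57774834]
12.9
```

View pics/b1.png

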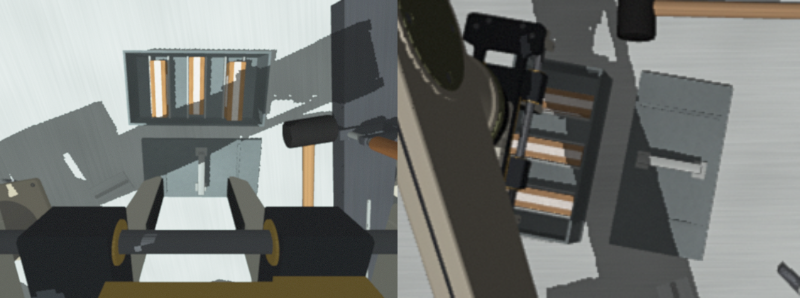

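The lid lies flat on the bench, clear of the box. All three cartons are visible in the bays; I'll enlarge the view to tell which is tall.

```bash
python3 - <<'E'
import cv2
a=cv2.imread("pics/w2.png"); cv2.imwrite("pics/w2c.png",cv2.resize(a[60:185,165:395],None,fx=3.4,fy=3.4,interpolation=cv2.INTER_CUBIC))
E
```

```text
(no output)
```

View pics/w2c.png

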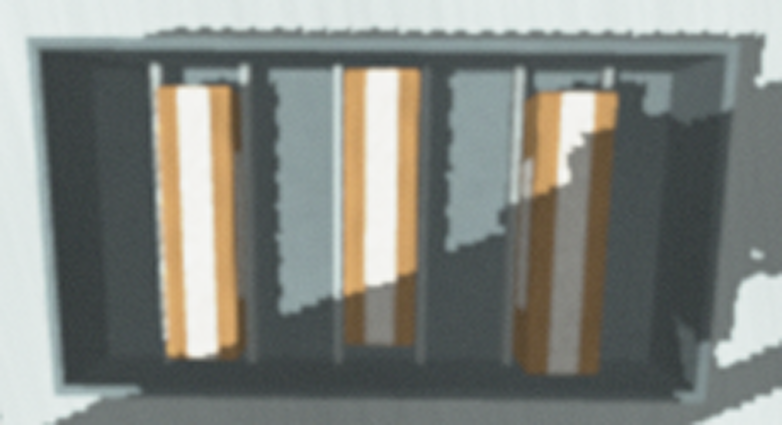

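The crop's carton top faces run (crop px) left 85→357, middle 68→345, right 90→373. Casting the ends at both heights will test the length against 110 mm.

```bash
python3 - <<'E'
from h import *
r=imaging.read_camera("wrist")
f=lambda x,y:(165+(x+.5)/3.4-.5,60+(y+.5)/3.4-.5)
C={"L":[(157,86),(232,86),(241,356),(168,356)],"M":[(344,68),(420,68),(416,345),(345,345)],"R":[(530,91),(617,91),(599,373),(524,373)]}
c=np.array([.5225,.2415]);a=np.radians(-10.6); B=np.array([[np.cos(a),np.sin(a)],[-np.sin(a),np.cos(a)]])
for k,v in C.items():
    for z in (.042,.060):
        w=ray(r,[f(*q) for q in v],z); d=(w[2]+w[3]-w[0]-w[1])/2
        wd=np.linalg.norm((w[1]+w[2]-w[0]-w[3])/2); print(k,z,"len",np.linalg.norm(d).round(4),"wid",wd.round(4),"box",(B@(w.mean(0)-c)).round(4),w.mean(0).round(4), np.degrees(np.arctan2(-d[1],-d[0])).round(1))
w=ray(r,[f(*q) for q in [(28,38),(740,40),(705,398),(60,390)]],.084); print("box rim",w.mean(0),[(B@(q-c)).round(4) for q in w])
E
```

```text
L 0.042 len 0.1084 wid 0.0307 box [-0.0739  0.0004] [0.45   0.2555] 78.8
L 0.06 len 0.1043 wid 0.0296 box [-0.071   0.0012] [0.4529 0.2557] 78.8
M 0.042 len 0.1103 wid 0.0303 box [0.0015 0.006 ] [0.5251 0.2471] 79.1
M 0.06 len 0.1061 wid 0.0292 box [0.0015 0.0065] [0.5252 0.2476] 79.1
R 0.042 len 0.1137 wid 0.0335 box [ 0.0788 -0.0044] [0.5992 0.2226] 79.7
R 0.06 len 0.1094 wid 0.0323 box [ 0.0759 -0.0035] [0.5965 0.2241] 79.7
box rim [0.52505205 0.2434926 ] [array([-0.1261,  0.0679]), array([0.1308, 0.0665]), array([ 0.1293, -0.0641]), array([-0.1255, -0.0607])]
```

The lengths settle it: the right-hand carton (bay at the far end) is the tall one. I'll feel for it above short-carton height first, then grasp it.

```bash
python3 - <<'E'
from h import *
o=down(np.radians(-10.5)); p=[.5975,.2245]
arm.movep([*p,.20],o); arm.command_gripper(.054,10)
arm.movel([*p,.056],rate=.12); arm.command_gripper(.0,6); s=arm.state(); print("feel",s["opening"],s["finger_force"],s["ft_force"])
assert .025<s["opening"]<.035
arm.command_gripper(.05); arm.movel([*p,.036],rate=.08); arm.command_gripper(0,25)
s=arm.state(); print(s["opening"],s["ft_force"],s["eef_pos"])
arm.movel([*p,.16],rate=.12); s=arm.state(); print(s["t"],s["opening"],s["ft_force"])
q=[.485,-.165]
arm.movep([*q,.16],down(np.radians(-23.5)))
arm.movel([*q,.045],rate=.12); arm.movel([*q,.0325],rate=.03); s=arm.state(); print(s["t"],s["opening"],s["ft_force"],s["eef_pos"])
E
```

```text
feel 0.029892901617771472 5.987825989723206 [-0.82521927 -1.11768309  1.74696932]
0.029966342824915157 [0.1864523  0.19099069 1.28014349] [0.59779379 0.22462512 0.03646388]
18.5333 0.030131788898288804 [-0.76804324  0.58209627 -3.05559316]
21.7083 0.02972429252303616 [-0.35026332 -0.15934857 -1.95032587] [ 0.48497734 -0.16501882  0.03235023]
```

```bash
python3 - <<'E'
from h import *
q=np.array([.485,-.165]); u=np.array([np.cos(np.radians(-23.5)),np.sin(np.radians(-23.5))])
arm.movel([*q,.0318],rate=.03); print(arm.state()["ft_force"])
arm.command_gripper(.06); arm.movel([*q,.10],rate=.15)
b=q-.055*u; arm.movel([*b,.10],rate=.15); arm.command_gripper(0,10)
arm.movel([*b,.054],rate=.15)
for k in range(9):
    arm.movel([*(b+u*(.020+.005*k)),.054],rate=.05); print(k,arm.state()["ft_force"].round(1),end=" ")
e=b+.06*u
arm.movel([*(b-.0*u),.06],rate=.2); arm.movel([*(q-.12*u),.2],rate=.25)
arm.dwell(.2)
r=imaging.read_camera("top"); cv2.imwrite("pics/t3.png",r["color"]); cv2.imwrite("pics/t3c.png",cv2.resize(r["color"][90:310,100:480],None,fx=2.1,fy=2.1)); print(arm.state()["t"])
E
```

```text
[-2.77075197  1.84613254  5.52308916]
0 [0.1 0.1 0.4] 1 [-0.   0.3  0.1] 2 [-1.3  0.1 -0. ] 3 [-0.3  0.3 -0.1] 4 [ 0.2 -0.3  0.1] 5 [-0.3  0.3  0.8] 6 [-0.1 -0.3  1.1] 7 [-0.1  1.   0.1] 8 [ 0.1  0.6 -1. ] 29.2917
```

View pics/t3c.png

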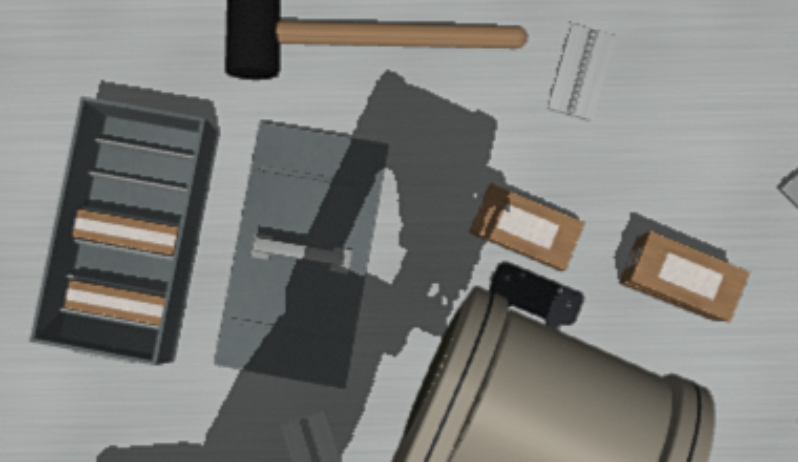

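The carton lies flat at about crop (528,226) next to the stack at (688,275). The lid is flat and both short cartons are in their bays. Next is a closer wrist look at both carton tops.

```bash
python3 - <<'E'
from h import *
arm.movep([.495,-.24,.30],down(np.radians(-23.5))); arm.command_gripper(.09); arm.dwell(.2)
r=imaging.read_camera("wrist"); im=r["color"]; cv2.imwrite("pics/w4.png",im)
import pickle; pickle.dump(r,open("w4.pkl","wb"))
t=pickle.dump(imaging.read_camera("top"),open("t4.pkl","wb"))
print(arm.state()["t"])
E
```

```text
31.85
```

View pics/w4.png

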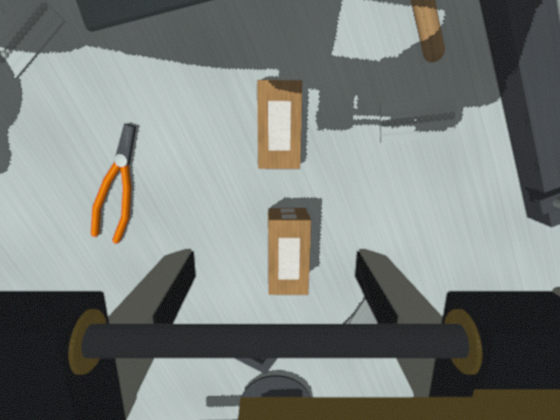

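The wrist view shows the laid carton's top face at about (258–301, 80–168) and the stack's top face at (269–310, 220–294), each with a centred label, nearly parallel.

```bash
python3 - <<'E'
from h import *
import pickle
f=lambda m:tuple(np.round(m[0],1))+tuple(np.round(m[1],1))+(round(m[2],1),)
for n,boxes in (("w4",{"carton":(250,70,310,176,.03),"stack":(260,219,318,302,.06)}),("t4",{"carton":(318,172,384,225,.03),"stack":(395,195,462,248,.06)})):
    r=pickle.load(open(n+".pkl","rb")); im=r["color"]; hsv=cv2.cvtColor(im,cv2.COLOR_BGR2HSV)
    for k,(x0,y0,x1,y1,z) in boxes.items():
        roi=np.zeros(im.shape[:2],np.uint8); roi[y0:y1,x0:x1]=255
        face=cv2.inRange(hsv,(5,60,105),(25,255,255))&roi
        if not face.any(): print(n,k,"none"); continue
        hull=np.zeros_like(roi); cv2.fillConvexPoly(hull,cv2.convexHull(rect(cv2.morphologyEx(face,cv2.MORPH_CLOSE,np.ones((3,3))))),255)
        lab=cv2.bitwise_and(cv2.inRange(hsv,(0,0,120),(180,50,255)),cv2.erode(hull,np.ones((7,7))))
        print(n,k,"face",f(wrect(r,hull,z)),"label",f(wrect(r,lab,z)) if lab.any() else None)
E
```

```text
w4 carton face (np.float64(526.7), np.float64(-183.0), np.float64(108.4), np.float64(56.8), 66.5) label (np.float64(526.4), np.float64(-183.4), np.float64(60.6), np.float64(28.3), 66.1)
w4 stack face (np.float64(470.8), np.float64(-345.0), np.float64(108.5), np.float64(56.2), 66.1) label (np.float64(469.9), np.float64(-345.5), np.float64(60.1), np.float64(28.3), 66.6)
t4 carton face (np.float64(524.7), np.float64(-181.9), np.float64(110.2), np.float64(59.5), 66.8) label (np.float64(525.4), np.float64(-182.7), np.float64(60.4), np.float64(27.9), 66.3)
t4 stack face (np.float64(443.6), np.float64(-373.4), np.float64(35.5), np.float64(35.4), 66.2) label None
```

```bash
python3 - <<'E'
from h import *
o=down(np.radians(-23.7)); c=[.5260,-.1830]; g=[.4698,-.3453]
arm.movep([*c,.10],o); arm.movel([*c,.012],rate=.1)
arm.command_gripper(0,20); s=arm.state(); print(s["opening"],s["ft_force"],s["eef_pos"])
arm.movel([*c,.14],rate=.12); arm.movel([*g,.14],rate=.15); arm.movel([*g,.082],rate=.1); arm.dwell(.3)
s=arm.state(); f0=s["ft_force"][2]; z=s["eef_pos"][2]; print(s["t"],s["opening"],s["eef_pos"],f0)
zc=.0765
while zc>.069:
    arm.movel([*g,zc],rate=.02); s=arm.state(); print(zc,s["eef_pos"].round(4),round(s["ft_force"][2]-f0,2))
    if s["ft_force"][2]-f0>1.5: break
    zc-=.0007
print(s["t"])
E
```

```text
0.05573867510918774 [-0.0264386  -0.24256456  1.2250458 ] [ 0.52600883 -0.18299915  0.01208523]
37.9167 0.055858104701480935 [ 0.47015823 -0.34562614  0.08271089] -2.100175521107493
0.0765 [ 0.4696 -0.3451  0.0761] -0.35
0.07579999999999999 [ 0.4698 -0.3453  0.0758] 0.26
0.07509999999999999 [ 0.4698 -0.3453  0.0751] -0.44
0.07439999999999998 [ 0.4697 -0.3453  0.0743] -0.76
0.07369999999999997 [ 0.4698 -0.3453  0.0736] -0.07
0.07299999999999997 [ 0.4698 -0.3453  0.0729] 0.2
0.07229999999999996 [ 0.4698 -0.3453  0.0722] -0.11
0.07159999999999996 [ 0.4699 -0.3454  0.0721] 5.61
40.0917
```

```bash
python3 - <<'E'
from h import *
g=[.4698,-.3453]
arm.command_gripper(.085); arm.movel([*g,.16],rate=.12); arm.movep([.44,-.10,.30],down(np.radians(-23.7)) ); arm.dwell(.3)
t=imaging.read_camera("top")["color"]; s=imaging.read_camera("scene")["color"]
cv2.imwrite("pics/f.png",np.hstack([cv2.resize(t[170:270,370:490],None,fx=3.2,fy=3.2),cv2.resize(s[230:330,110:230],None,fx=3.2,fy=3.2)])); print(arm.state()["t"])
E
```

```text
43.1583
```

View pics/f.png

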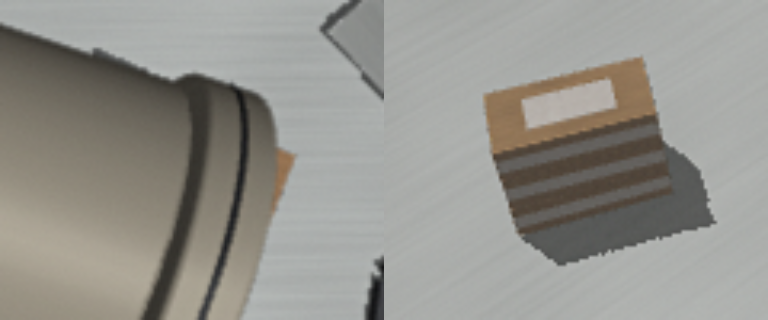

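The scene crop shows three cartons squarely stacked, edges flush from (485,95) and (655,115) down to (520,232) and (670,190), with the robot clear. I'm handing it in.

```bash
python3 -c "
from station import arm
print(arm.hand_in(), arm.state()['t'])"
```

```text
the job is handed in; nothing more can be done
the job is handed in; nothing more can be done
```

The job is handed in at about 43 s: the lid lies flat on the bench and the tall carton was tipped flat, regrasped across its broad side and set squarely on the stack (edges looked flush in the final picture), and the short cartons were still in their bays when last seen.

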